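# Put the long reflex hammer on its rest

## Task

Grip the long red-headed reflex hammer by its shaft at its balance point, raise it a few centimetres off the table as a trial lift and pause there for a second with it hanging level. Then, keeping it level, lay its shaft in both forks of the instrument rest with the red head beyond the blue fork, the balance point about over the seat mark, and let go. Leave the short grey hammer and the two bottles where they are.

Things in the scene. Friction and masses are not known exactly. Their poses are not given: they have to be found in the camera images.
- hammer: Long reflex hammer, about 0.16 to 0.31 kg, lying level on the table on its head and knob, shaft axis 16 mm up. Origin: its balance point, on the shaft axis. x runs along the 12 mm steel shaft to the red T head (cylinder along y, 32 mm thick, 64 mm long, centre at x = +85 mm); a black ball knob, 32 mm thick, is centred at x = -175 mm. So it balances nearer the head than the middle.
- hammer_head (a point): Centre of the red head, on the shaft's axis, 85 mm from the balance point.
- hammer_knob (a point): Centre of the black end knob, on the shaft's axis, 175 mm from the balance point.
- rest: Instrument rest, fixed. White base plate 210 x 90 x 8 mm; its +x end and the fork there are blue. Origin: on the table under the seat mark; x runs lengthwise to the blue end. Forks 8 mm thick at x = +45 mm (blue) and -85 mm (grey); upward V mouths about 50 mm wide at the top (70 mm above the table), bottom of the V 45 mm above the table.
- rest_seat (a point): The seat mark, above the dark line across the base plate: where the hammer's balance point lies when the shaft rests in both forks, 51 mm above the table, 45 mm behind the blue fork and 85 mm from the grey one; axes as the rest's.
- short_hammer: Bystander: a short hammer with a dull grey T head (52 mm long, 32 mm thick) and grey knob, 202 mm overall, shaft 10 mm thick; origin on its shaft's axis at its balance point, 60 mm from its head's centre; x points to the head. Lies beside the long one; which of the two is nearer the rest varies.
- amber_bottle: Bystander: upright amber glass bottle, 48 mm across, 95 mm high; origin at the centre of its underside.
- white_bottle: Bystander: upright white bottle with blue cap, 56 mm across, 140 mm high; origin at the centre of its underside.
Mind the look-alikes: they are no part of the job. Leave any turquoise look-alike of the rest alone.

How it is judged:
By the outcome, as a careful person would: the job done as asked, in the order asked, and still so for the second after the job is handed in, with the robot touching nothing.
It also fails if it takes over 48 s, if anything falls off the work surface, if the arm or the gripper's body presses on something with over 40 N, if the wrist force passes 120 N, or if a joint passes its speed limit or range.

## Robot

A 6-joint arm with a two-finger parallel gripper is mounted at the origin on the work surface. World frame = base frame: x ahead of the robot, y to its left, z up, the work surface at z = 0. Lengths are in m, angles in rad, forces in N, time in s.
With the tool pointing down it reaches from about 0.35 to 0.975 m from the base axis. Payload 4.9 kg.
Tool frame: the origin (TCP) lies midway between the tips of the shut fingers; the grasp point (between the pads) lies 19 mm behind it (manip.pinch_z is the distance from the TCP to the grasp point, in m); x points along the fingers, y is the direction in which the jaws open and shut, and the axes are right-handed (so a half turn about x gives the same grasp; the last joint's range is limited). The gripper opens to 85 mm and grips with 20 to 120 N. Pads are 22 mm wide; open, the fingers measure 114 mm over their backs; the gripper's body (76 mm by 85 mm) begins 54 mm behind the grasp point. The pads swing forward as they close: fully open they stand 13 mm farther back than shut.
Start: joints at [0.988, 0.053, 1.613, -0, 1.476, -0.119], TCP at [0.28, 0.559, 0.231] pointing down, gripper open.
Joint ranges: [-3.01, 3.01], [-1.01, 2.22], [0.06, 2.58], [-1.02, 4.17], [0.09, 2.62], [-3.14, 3.14]. Speed limits (rad/s): [2.57, 2.57, 3.14, 3.14, 3.14, 3.14].

## Interface

Orientations are given as a unit quaternion [w, x, y, z].
In Python, from cell import manip gives the robot as it stands.
- The arm moves only by the tool send_rows, never from a script. Its argument "deltas" is text: rows parted by semicolons, each of 7 numbers parted by spaces: the shift along the tool's x, y, z in units of 25 cm (1.0 is 25 cm), then the turn, a rotation vector about the tool's x, y, z in units of pi rad (1.0 is pi rad), then the closure in counts, from 0 (fully open) to 255 (shut). A call has 1 to 5 rows; each row shifts and turns the pose as measured when the row begins, along the tool's axes as they then stand; what a row does not reach is not made up. A row lasts 1/10 s, in which the tool goes at most 50 mm and 8.59 degrees, less where a joint would pass 70% of its speed; a pose out of reach is approached as far as the arm can. A call with a number of a shift or a turn outside -1 to 1 is refused whole. A call with a gripper value outside its range is refused whole. The fingers move at their own pace and stop on an object; the grip force is fixed at half the most. Time passes only in rows, so rows that do not move let the fingers close. It gives the time, the measured TCP pose, the force and the opening at its end, in the units of the state.
- manip.observe(): the state, without advancing time (a new reading comes with each control period).
- manip.get_image(name): name is "side" or "top"; returns a dict with "image" (480x640x3 uint8, red, green, blue), "K" (3x3 intrinsics, pixels), "T" (4x4, takes a point from camera to world coordinates). Camera axes: x right, y up, looking along -z (the intrinsics and any distortion apply to the point x, -y, -z); pixel columns grow to the right and rows downward; lengths in m; the calibration is good to about 2 mm. A picture is of the moment at which its call begins. There is no depth.
- manip.sign_off(): hands the job in, once; it reports no verdict.
The state is a dict: "time_s": time; "joint_positions": joint angles; "qd": joint speeds; "effort": joint torques, N m; "tool_pos": TCP position; "eef_rot": TCP orientation; "ft_force": force on the tool from outside, world axes, zero at the start; "torque": the same for the moment, N m; "gripper_width": finger opening in m.
Only numpy, scipy, OpenCV 4.12 (cv2) and the standard library are available. Lean on these libraries where they do the work, as an engineer would, in place of code of your own. Each camera call takes 0.05 s, during which the arm holds its last target.

## Working session

There is one attempt and no reset: what is moved stays moved. The work goes in short steps, Python scripts to look and compute and a tool call to move; the robot and the scene stay as the last step left them, time stands still between calls to the robot, and variables do not carry over. Pictures are saved under pics/ and viewed, and the job is handed in when it is done.

Besides the shell and the picture viewer there is one more tool, called as name(argument=value, ...) on one line, values as JSON. send_rows: Moves the arm, as the interface text tells. Its arguments: {"type":"object","properties":{"deltas":{"type":"string"}},"required":["deltas"]}

```bash
mkdir -p pics
cat > h.py <<'E'
import numpy as np, cv2
from cell import manip
def snap(n,f):
    d=manip.get_image(n); cv2.imwrite('pics/'+f,d['image'][:,:,::-1]); return d
def ray(d,u,v):
    K=np.array(d['K']);T=np.array(d['T'])
    p=np.linalg.inv(K)@np.array([u,v,1.]); r=T[:3,:3]@np.array([p[0],-p[1],-p[2]]); return T[:3,3],r
def onz(d,u,v,z):
    o,r=ray(d,u,v); return o+r*(z-o[2])/r[2]
E
python3 - <<'E'
from h import *
for n in('top','side'):
    d=snap(n,n+'0.png');print(n,d['K'],np.round(d['T'],3),[k for k in d])
print(manip.observe(), manip.pinch_z)
E
```

```text
top [[444.81445832   0.         323.36555749]
 [  0.         444.81445832 238.66299142]
 [  0.           0.           1.        ]] [[-0.007  0.995 -0.1    0.454]
 [-1.    -0.007  0.008 -0.059]
 [ 0.007  0.1    0.995  1.166]
 [ 0.     0.     0.     1.   ]] ['image', 'K', 'T']
side [[486.88253563   0.         312.55231377]
 [  0.         486.88253563 240.94958442]
 [  0.           0.           1.        ]] [[ 0.878  0.226 -0.422  0.129]
 [-0.478  0.457 -0.75  -0.846]
 [ 0.024  0.86   0.51   0.575]
 [ 0.     0.     0.     1.   ]] ['image', 'K', 'T']
{'time_s': 0.1, 'joint_positions': array([ 9.88013312e-01,  5.32962345e-02,  1.61416934e+00, -3.92550133e-05,
        1.47602515e+00, -1.19034396e-01]), 'qd': array([-0.00104304, -0.00077143, -0.00393134, -0.0010387 ,  0.0013046 ,
       -0.00101398]), 'effort': array([ 6.17915866e-04, -3.94897056e+01, -3.71364391e+01, -1.08870984e-04,
        3.88134373e-03, -1.53490737e-05]), 'tool_pos': array([0.27927375, 0.55848907, 0.23017507]), 'eef_rot': array([ 0.68796504,  0.16185832,  0.68840046, -0.16312816]), 'ft_force': array([-0.30480128,  0.30916856, -0.4351527 ]), 'torque': array([-0.03194424, -0.00848508,  0.05971947]), 'gripper_width': 0.08552001217746637} 0.0187
```

View pics/top0.png

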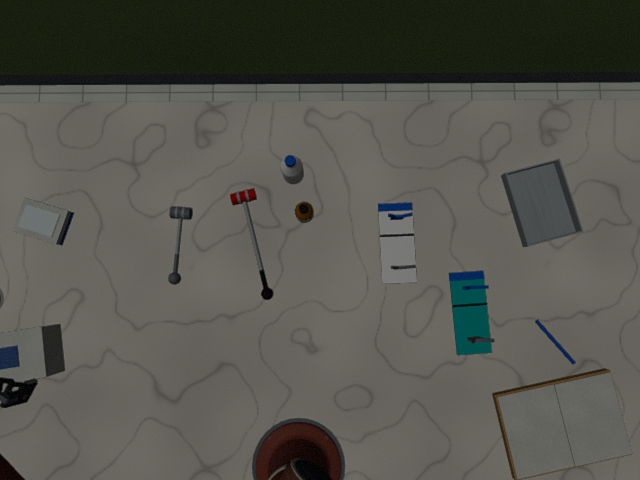

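View pics/side0.png

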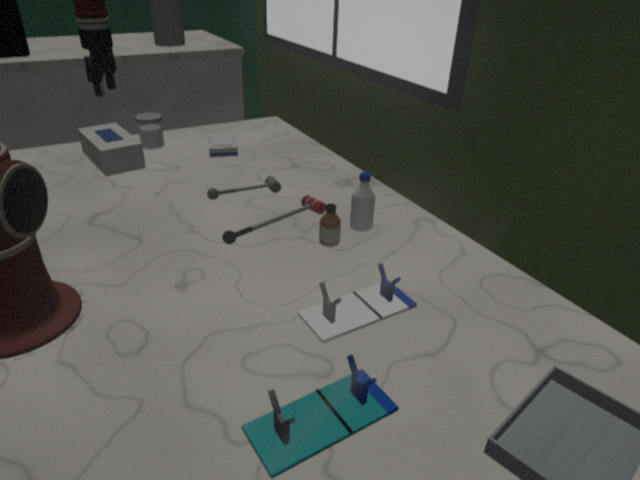

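Top view: long hammer has its red head at (243,197) and knob at (267,294). The white rest has its blue end at (395,207) and line at (397,235), and the turquoise look-alike is at (470,313). The amber bottle, at (304,212), sits close to the hammer.

```bash
cat > meas.py <<'E'
from h import *
def blob(m,lo,near=None):
    n,l,s,c=cv2.connectedComponentsWithStats(m.astype(np.uint8))
    return [(np.round(c[i],1),s[i,4],s[i,:4]) for i in range(1,n) if s[i,4]>=lo]
if __name__=='__main__':
    for n,box in(('top',(210,170,430,310)),('side',(200,160,430,350))):
        d=snap(n,n+'1.png');im=d['image'].astype(int);R,G,B=im[...,0],im[...,1],im[...,2]
        w=np.zeros(R.shape,bool);x0,y0,x1,y1=box;w[y0:y1,x0:x1]=1
        for nm,m,lo,z in(('red',(R>1.8*G)&(R>1.8*B)&(R>70),20,.016),('black',(im.max(2)<40),15,.016),('blue',(B>1.5*R)&(B>70),20,.008),('white',(im.min(2)>165),200,.008)):
            for c,a,s in blob(m&w,lo):print(n,nm,c,a,s,np.round(onz(d,*c,z),4))
        c=im[y0:y1,x0:x1].astype(np.uint8)[:,:,::-1]
        cv2.imwrite('pics/'+n+'1c.png',cv2.resize(c,None,fx=3,fy=3,interpolation=cv2.INTER_CUBIC))
E
python3 meas.py
```

```text
top red [250.7 193. ] 53 [247 189   8   9] [0.6915 0.1221 0.016 ]
top red [242.  195.2] 52 [239 191   7   9] [0.6858 0.1448 0.016 ]
top red [233.4 197.2] 51 [230 193   8   9] [0.6806 0.1672 0.016 ]
top black [305.4 210.2] 118 [299 204  14  16] [ 0.645  -0.0212  0.016 ]
top black [396.6 234.9] 41 [380 234  34   3] [ 0.5785 -0.2583  0.016 ]
top black [265.3 287.1] 181 [260 269  13  31] [0.4459 0.0824 0.016 ]
top blue [394.6 206.5] 253 [378 203  35   8] [ 0.6548 -0.2562  0.008 ]
top blue [403.3 215.1] 39 [396 213  16   5] [ 0.6317 -0.2786  0.008 ]
side red [317.9 204.1] 32 [315 202   8   6] [0.6935 0.1339 0.016 ]
side black [330.4 208.5] 47 [326 205   9   8] [0.7099 0.098  0.016 ]
side black [230.8 236.7] 53 [224 233  16  10] [0.4344 0.0747 0.016 ]
side blue [365.3 173.9] 39 [360 172  11   5] [0.9286 0.2639 0.008 ]
side blue [403.1 297. ] 171 [393 286  23  22] [ 0.6538 -0.2756  0.008 ]
```

View pics/top1c.png

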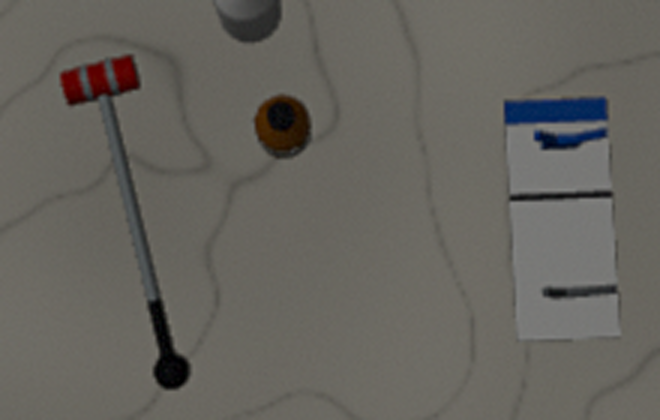

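View pics/side1c.png

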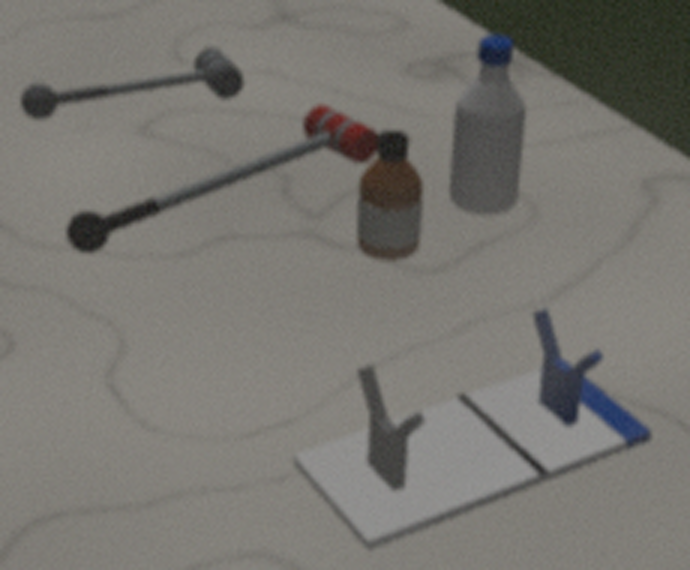

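```bash
cat > m2.py <<'E'
from h import *
d=manip.get_image('top');im=cv2.GaussianBlur(d['image'],(3,3),0).astype(int);R,G,B=im[...,0],im[...,1],im[...,2]
print('tab',im[260,340],'plate',im[250,397],'shaft',im[230,252])
def win(m,x0,y0,x1,y1):
    w=np.zeros(m.shape,np.uint8);w[y0:y1,x0:x1]=m[y0:y1,x0:x1]
    return cv2.morphologyEx(w,cv2.MORPH_CLOSE,np.ones((5,5)))
def big(w): return max(cv2.findContours(w,0,1)[0],key=cv2.contourArea)
c=big(win((R>1.6*G)&(R>45),220,180,265,212)); r=cv2.minAreaRect(c);print('head',r);h=onz(d,*r[0],.016);print(h)
k=win(im.max(2)<58,250,284,285,305);c=big(k);cc=cv2.minEnclosingCircle(c);print('knob',cc,cv2.minAreaRect(c));kn=onz(d,*cc[0],.016);print(kn)
v=h-kn;print('len',np.linalg.norm(v[:2]),'yaw',np.degrees(np.arctan2(v[1],v[0])))
b=kn+v*175/260;print('balance',b)
pl=win((im.min(2)>im[260,340].min()+18)|((B>1.4*R)&(B>60))|(im.max(2)<50),374,198,422,290)
c=big(pl);r=cv2.minAreaRect(c);print('plate',r)
P=np.array([onz(d,*p,.008) for p in cv2.boxPoints(r)]);print(np.round(P,4),P.mean(0),[np.linalg.norm(P[i]-P[i-1]) for i in range(4)])
L=[]
ys,xs=np.nonzero(win((im.max(2)<60),378,230,416,241));l=np.polyfit(xs,ys,1);print('line',xs.min(),xs.max(),np.mean(xs),np.mean(ys))
print('line w',onz(d,(xs.min()+xs.max())/2,np.polyval(l,(xs.min()+xs.max())/2),.008))
e=[P[i]-P[i-1] for i in range(4)]
for q in e:print(np.degrees(np.arctan2(q[1],q[0])))
# shaft line
pts=[]
for y in range(210,265):
    x0=247.5+(y-205)*(262-247)/65.
    row=G[y,int(x0)-8:int(x0)+9].astype(float); bg=np.median(row);wt=np.abs(row-bg);wt[wt<8]=0
    if wt.sum()>0: pts.append((int(x0)-8+(wt*np.arange(17)).sum()/wt.sum(),y))
vx,vy,x0,y0=cv2.fitLine(np.array(pts,np.float32),cv2.DIST_HUBER,0,.01,.01).ravel()
A=onz(d,x0-vx*25,y0-vy*25,.016);C=onz(d,x0+vx*25,y0+vy*25,.016);q=A-C
if q[0]<0:q=-q
print('shaft',A,C,np.degrees(np.arctan2(q[1],q[0])))
n=np.array([-q[1],q[0]])/np.linalg.norm(q[:2]);print('offs head,knob',[(p-A)[:2]@n for p in(h,kn)])
for z in (.095,):print('amber',onz(d,305.4,210.2,z))
E
python3 m2.py
```

```text
tab [107 105  98] plate [120 120 118] shaft [62 66 66]
head ((242.70590209960938, 196.32354736328125), (11.156637191772461, 24.981168746948242), 75.96376037597656)
[0.68282579 0.14293105 0.016     ]
knob ((265.5, 291.5), 7.905794143676758) ((266.5, 291.5), (15.0, 11.0), 90.0)
[0.43470358 0.08184341 0.016     ]
len 0.2555314659390015 yaw 13.831135880136689
balance [0.60170891 0.12296009 0.016     ]
plate ((396.37261962890625, 241.9427947998047), (78.7649917602539, 34.05378341674805), 87.61405944824219)
[[ 0.6636 -0.2118  0.008 ]
 [ 0.6669 -0.3019  0.008 ]
 [ 0.4598 -0.3047  0.008 ]
 [ 0.4568 -0.2163  0.008 ]] [ 0.56178153 -0.25866967  0.008     ] [np.float64(0.20683973864392757), np.float64(0.09009957564337438), np.float64(0.2070435852772781), np.float64(0.08850917986891196)]
line 381 413 396.9074074074074 234.96296296296296
line w [ 0.57923493 -0.26075034  0.008     ]
1.238064905324988
-87.93203587535935
-179.2013554731155
91.95484851053867
shaft [0.63909388 0.1292045  0.016     ] [0.5120778  0.09741178 0.016     ] 14.052671098880829
offs head,knob [np.float64(0.0026970541560328346), np.float64(0.0036850689563023066)]
amber [ 0.63192731 -0.02374985  0.095     ]
```

```bash
cat > m3.py <<'E'
from h import *
exec(open('m2.py').read().split("c=big(win")[0])
t=d
k=win(im.max(2)<58,250,284,285,305)
for th in(50,60,70,80):
    k=(im.max(2)<th).astype(np.uint8);w=np.zeros_like(k);w[262:305,245:285]=k[262:305,245:285]
    o=cv2.morphologyEx(w,cv2.MORPH_OPEN,cv2.getStructuringElement(2,(9,9)));c=big(o);m=cv2.moments(c);x,y=m['m10']/m['m00'],m['m01']/m['m00'];print(th,x,y,cv2.contourArea(c),onz(d,x,y,.016))
# shaft profiles: 
for y in(215,230,245,260,270,278):
    x0=int(247.5+(y-205)*15/65.);print(y,x0-8,G[y,x0-8:x0+9])
s=manip.get_image('side');im=cv2.GaussianBlur(s['image'],(3,3),0).astype(int);R,G,B=im[...,0],im[...,1],im[...,2]
for th in(40,50,60):
    k=(im.max(2)<th).astype(np.uint8);w=np.zeros_like(k);w[222:250,215:262]=k[222:250,215:262]
    o=cv2.morphologyEx(w,cv2.MORPH_OPEN,cv2.getStructuringElement(2,(7,7)));c=big(o);m=cv2.moments(c);x,y=m['m10']/m['m00'],m['m01']/m['m00'];print('side',th,x,y,cv2.contourArea(c),onz(s,x,y,.016))
print('head side',onz(s,313,204,.016))
for u,v in((298.7,313),(323.3,342),(416.7,305)):print('plate side',onz(s,u,v,.008))
# line ends in side crop
for u,v in((353.5,292),(381.5,317.3)):print('line',onz(s,u,v,.008))
# fork V bottom:
E
python3 m3.py
```

```text
tab [107 105  98] plate [120 120 118] shaft [63 66 66]
50 266.9111111111111 293.38383838383834 82.5 [0.42987892 0.07820081 0.016     ]
60 266.6458333333333 293.1041666666667 96.0 [0.430596   0.07888433 0.016     ]
70 266.59 293.06 100.0 [0.43070952 0.07902799 0.016     ]
80 266.8636363636364 293.03636363636366 110.0 [0.43076449 0.07832724 0.016     ]
215 241 [ 99 100 100  98  92  86  82  70  60  71  92 100  99  99  99  99  99]
230 245 [94 97 98 94 86 83 79 66 62 78 95 99 98 98 98 98 98]
245 248 [98 98 99 98 93 86 83 75 63 66 87 99 99 99 99 99 98]
260 252 [100 100 100  98  92  87  82  71  62  74  95 102 101 101 101 101 101]
270 254 [102 103 104 103  92  68  49  35  26  41  75  98 103 103 102 103 102]
278 256 [104 105 105 103  81  38  10   7  13  38  77 101 106 104 104 104 104]Traceback (most recent call last):
  File "m3.py", line 14, in <module>
    o=cv2.morphologyEx(w,cv2.MORPH_OPEN,cv2.getStructuringElement(2,(7,7)));c=big(o);m=cv2.moments(c);x,y=m['m10']/m['m00'],m['m01']/m['m00'];print('side',th,x,y,cv2.contourArea(c),onz(s,x,y,.016))
                                                                              ~~~^^^
  File "<string>", line 7, in big
ValueError: max() iterable argument is empty
```

Run:
```python
import cv2
a=cv2.imread('pics/top1.png')[195:295,370:425];b=cv2.imread('pics/side1.png')[255:350,290:425];e=cv2.imread('pics/top1.png')[180:305,220:290]
cv2.imwrite('pics/a.png',cv2.resize(cv2.convertScaleAbs(a,alpha=1.6),None,fx=6,fy=6,interpolation=0)); cv2.imwrite('pics/b.png',cv2.resize(cv2.convertScaleAbs(b,alpha=1.5),None,fx=5.9,fy=5.9,interpolation=0))
```

```text
(no output)
```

View pics/a.png

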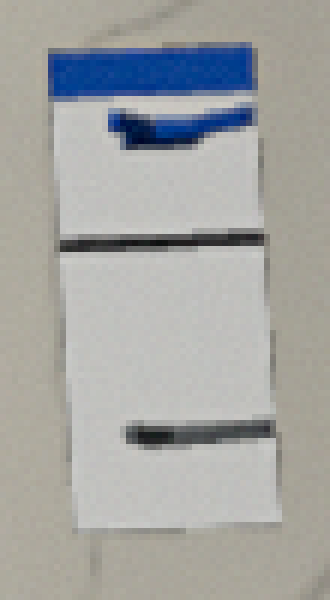

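View pics/b.png

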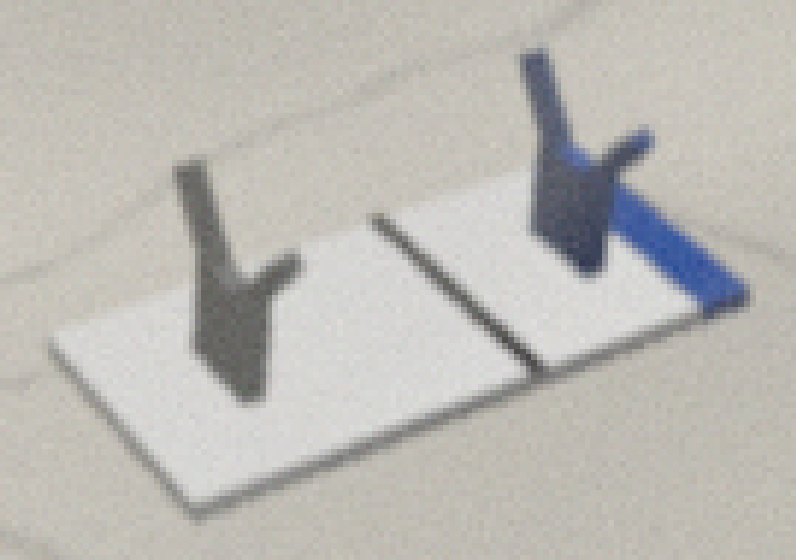

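Run:
```python
from h import *
t=manip.get_image('top');s=manip.get_image('side')
f=lambda X,Y:(370+X/6-.5,195+Y/6-.5)
g=lambda X,Y:(290+X/5.9-.5,255+Y/5.9-.5)
def rep(n,d,pts,z):
    for p in pts:print(n,p,np.round(onz(d,*p,z),4))
rep('top corners',t,[f(49,49),f(254,45),f(281,521),f(76,530)],.008)
rep('top line',t,[f(60,245),f(265,237)],.008)
rep('side corners',s,[g(50,345),g(195,510),g(747,292)],.008)
rep('side line',s,[g(376,217),g(543,368)],.008)
rep('side V',s,[g(235,287),g(592,165)],.045)
rep('side tips grey',s,[g(190,160),g(290,258)],.07);rep('side tips blue',s,[g(533,50),g(645,135)],.07)
rep('top tips grey',t,[f(126,434),f(274,428)],.07);rep('top tips blue',t,[f(110,118),f(254,114)],.07)
im=cv2.GaussianBlur(s['image'],(3,3),0)
print(im[230:246:2,220:245].max(2))
a=s['image'][190:250,212:335][:,:,::-1];cv2.imwrite('pics/c.png',cv2.resize(cv2.convertScaleAbs(a,alpha=1.5),None,fx=6,fy=6,interpolation=0))
a=t['image'][183:303,220:290][:,:,::-1];cv2.imwrite('pics/e.png',cv2.resize(cv2.convertScaleAbs(a,alpha=1.5),None,fx=5,fy=5,interpolation=0))
```

```text
top corners (377.6666666666667, 202.66666666666666) [ 0.6653 -0.2117  0.008 ]
top corners (411.8333333333333, 202.0) [ 0.6666 -0.3021  0.008 ]
top corners (416.3333333333333, 281.3333333333333) [ 0.4579 -0.3081  0.008 ]
top corners (382.1666666666667, 282.8333333333333) [ 0.4546 -0.2193  0.008 ]
top line (379.5, 235.33333333333334) [ 0.5785 -0.2148  0.008 ]
top line (413.6666666666667, 234.0) [ 0.5815 -0.3046  0.008 ]
side corners (297.97457627118644, 312.97457627118644) [ 0.4512 -0.2271  0.008 ]
side corners (322.5508474576271, 340.9406779661017) [ 0.4545 -0.3123  0.008 ]
side corners (416.1101694915254, 303.99152542372883) [ 0.6624 -0.3043  0.008 ]
side line (353.228813559322, 291.27966101694915) [ 0.5776 -0.2167  0.008 ]
side line (381.53389830508473, 316.8728813559322) [ 0.5816 -0.3057  0.008 ]
side V (329.3305084745763, 303.14406779661016) [ 0.4918 -0.2683  0.045 ]
side V (389.83898305084745, 282.46610169491527) [ 0.625  -0.2655  0.045 ]
side tips grey (321.70338983050846, 281.6186440677966) [ 0.4937 -0.2358  0.07  ]
side tips grey (338.6525423728814, 298.228813559322) [ 0.4956 
[... 612 characters left out ...]
45  45  44  48  59  69  76  74  64  54
   49  44  42  41  39  40  43]
 [131 127 109  78  51  40  39  40  40  38  37  39  39  38  41  42  40  39
   39  43  49  57  66  80  94]
 [131 117  88  56  40  37  38  40  40  39  39  39  40  40  40  43  51  65
   81  95 103 110 118 124 127]
 [130 117  87  54  38  37  38  40  42  41  40  38  39  39  44  62  91 114
  126 130 131 131 131 131 131]
 [130 124 107  81  55  40  37  38  38  39  39  39  40  44  60  90 116 129
  130 130 131 131 131 130 129]
 [125 125 122 112  93  74  60  50  44  43  46  54  66  82 102 118 127 130
  130 130 130 130 130 130 130]
 [128 129 129 128 126 121 115 107 101 100 101 108 116 120 123 125 125 125
  126 127 127 127 127 126 127]]
```

View pics/c.png

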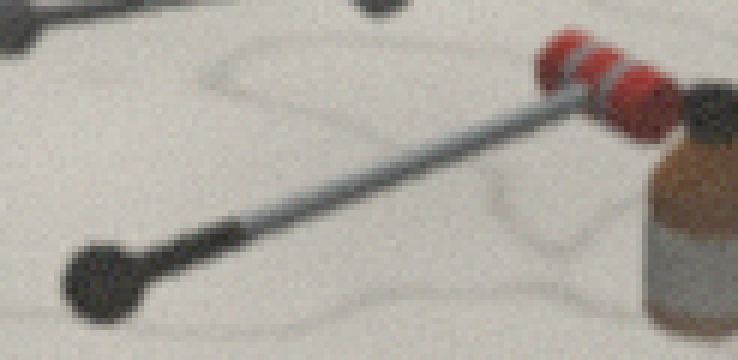

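View pics/e.png

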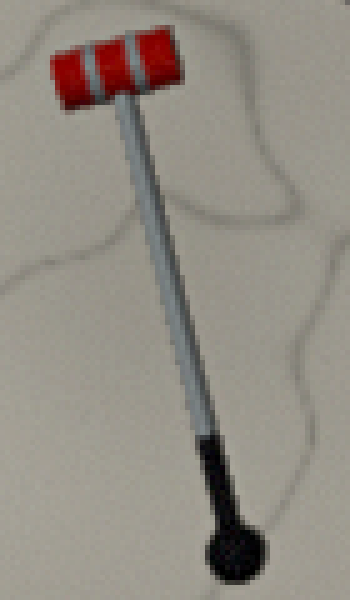

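Run:
```python
from h import *
t=manip.get_image('top');s=manip.get_image('side')
P={}
for n,d,h,k in(('top',t,(242.9,196.1),(266.7,292.9)),('side',s,(313.2,204),(228.7,236.8))):
    H=onz(d,*h,.016);K=onz(d,*k,.016);v=H-K;u=v/np.linalg.norm(v);m=(H+K)/2;b=m+.045*u
    print(n,H,K,np.linalg.norm(v),np.degrees(np.arctan2(v[1],v[0])),'bal',b)
# shaft edge profile: y=215: dark from ~244.2 to 251.0
for y,x in((215,247.3),(260,258.2)):print('shaftmid',onz(t,x,y,.016))
from scipy.spatial.transform import Rotation as Ro
o=manip.observe();q=o['eef_rot'];print(Ro.from_quat(np.r_[q[1:],q[0]]).as_matrix().round(4))
```

```text
top [0.68341722 0.14242958 0.016     ] [0.43111482 0.07874839 0.016     ] 0.2602148984331764 14.16560623020366 bal [0.60089768 0.12160163 0.016     ]
side [0.68278567 0.13971619 0.016     ] [0.42998518 0.0763482  0.016     ] 0.26062155017644195 14.072046155478251 bal [0.60003501 0.11897358 0.016     ]
shaftmid [0.63330195 0.13042289 0.016     ]
shaftmid [0.51566112 0.1011465  0.016     ]
[[ 0.      0.4474  0.8944]
 [ 0.      0.8944 -0.4474]
 [-1.      0.      0.    ]]
```

```bash
cat > plan.py <<'E'
import sys
from h import *
from scipy.spatial.transform import Rotation as Ro
def cur():
    o=manip.observe();q=o['eef_rot'];return o,np.array(o['tool_pos']),Ro.from_quat(np.r_[q[1:],q[0]])
def tgt(yaw): # yaw of tool y, deg; tool x down
    a=np.radians(yaw);y=np.array([np.cos(a),np.sin(a),0]);x=np.array([0,0,-1.]);return Ro.from_matrix(np.c_[x,y,np.cross(x,y)])
x,y,z,yaw=map(float,sys.argv[1:5]);n=int(sys.argv[5])
o,p,R=cur();P=np.array([x,y,z]);w=(R.inv()*tgt(yaw)).as_rotvec()
print('t',o['time_s'],'pos',p.round(4),'err',(P-p).round(4),'turn deg',np.degrees(w).round(2),'F',o['ft_force'].round(1),'M',o['torque'].round(2),'w',round(o['gripper_width'],4))
for i in range(n):
    Ri=R*Ro.from_rotvec(w*i/n);s=Ri.inv().apply(P-p)/n/.25
    print(*['%.3f'%v for v in s],*['%.4f'%v for v in w/n/np.pi])
E
python3 plan.py .6005 .121 .15 104.1 11
```

```text
t 0.55 pos [0.2796 0.559  0.2313] err [ 0.3209 -0.438  -0.0813] turn deg [-40.67   0.    -0.  ] F [ 0.2 -0.1 -0.4] M [-0.06 -0.02 -0.01] w 0.0856
0.030 -0.090 0.176 -0.0205 0.0000 -0.0000
0.030 -0.101 0.169 -0.0205 0.0000 -0.0000
0.030 -0.112 0.163 -0.0205 0.0000 -0.0000
0.030 -0.122 0.155 -0.0205 0.0000 -0.0000
0.030 -0.132 0.147 -0.0205 0.0000 -0.0000
0.030 -0.141 0.138 -0.0205 0.0000 -0.0000
0.030 -0.150 0.129 -0.0205 0.0000 -0.0000
0.030 -0.158 0.119 -0.0205 0.0000 -0.0000
0.030 -0.165 0.108 -0.0205 0.0000 -0.0000
0.030 -0.172 0.097 -0.0205 0.0000 -0.0000
0.030 -0.178 0.086 -0.0205 0.0000 -0.0000
```

send_rows(deltas="0.03 -0.09 0.176 -0.0205 0 0 0; 0.03 -0.1 0.17 -0.0205 0 0 0; 0.03 -0.11 0.163 -0.0205 0 0 0; 0.03 -0.122 0.155 -0.0205 0 0 0; 0.03 -0.132 0.147 -0.0205 0 0 0")

```text
time_s: 1.05
tool_pos: [0.4279, 0.3632, 0.1952]
eef_rot: [0.707, 0.043, 0.705, -0.039]
ft_force: [0.4, 0.1, 0.0]
gripper_width: 0.0854
```

```bash
python3 plan.py .6005 .121 .15 104.1 8
```

```text
t 1.05 pos [0.4279 0.3632 0.1952] err [ 0.1726 -0.2422 -0.0452] turn deg [-20.8    0.23  -0.31] F [0.4 0.1 0. ] M [-0.02 -0.02  0.03] w 0.0854
0.022 -0.110 0.100 -0.0144 0.0002 -0.0002
0.022 -0.115 0.095 -0.0144 0.0002 -0.0002
0.022 -0.119 0.089 -0.0144 0.0002 -0.0002
0.022 -0.123 0.084 -0.0144 0.0002 -0.0002
0.022 -0.127 0.078 -0.0144 0.0002 -0.0002
0.022 -0.130 0.072 -0.0144 0.0002 -0.0002
0.022 -0.133 0.067 -0.0144 0.0002 -0.0002
0.023 -0.136 0.060 -0.0144 0.0002 -0.0002
```

send_rows(deltas="0.022 -0.11 0.1 -0.0144 0 0 0; 0.022 -0.115 0.095 -0.0144 0 0 0; 0.022 -0.119 0.089 -0.0144 0 0 0; 0.022 -0.123 0.084 -0.0144 0 0 0; 0.022 -0.127 0.078 -0.0144 0 0 0")

```text
time_s: 1.55
tool_pos: [0.5409, 0.2037, 0.1672]
eef_rot: [0.708, -0.039, 0.703, 0.044]
ft_force: [0.4, 0.6, -1.0]
gripper_width: 0.0855
```

send_rows(deltas="0.022 -0.13 0.072 -0.0144 0 0 0; 0.022 -0.133 0.067 -0.0144 0 0 0; 0.023 -0.136 0.06 -0.0144 0 0 0; 0 0 0 0 0 0 0; 0 0 0 0 0 0 0")

```text
time_s: 2.05
tool_pos: [0.6108, 0.105, 0.1494]
eef_rot: [0.704, -0.087, 0.699, 0.091]
ft_force: [-0.2, -0.1, 0.1]
gripper_width: 0.085
```

```bash
python3 plan.py .6005 .121 .05 104.1 3
```

```text
t 2.05 pos [0.6108 0.105  0.1494] err [-0.0103  0.016  -0.0994] turn deg [ 0.35  0.49 -0.24] F [-0.2 -0.1  0.1] M [ 0.   -0.02 -0.03] w 0.085
0.133 0.024 -0.009 0.0007 0.0009 -0.0004
0.133 0.024 -0.009 0.0007 0.0009 -0.0004
0.133 0.024 -0.008 0.0007 0.0009 -0.0004
```

send_rows(deltas="0.06 0.071 -0.026 0.002 0.0027 -0.0013 0; 0.06 0 0 0 0 0 0; 0.06 0 0 0 0 0 0; 0 0 0 0 0 0 0")

```text
time_s: 2.45
tool_pos: [0.5995, 0.123, 0.1034]
eef_rot: [0.702, -0.087, 0.701, 0.087]
ft_force: [-0.1, -0.1, -0.1]
gripper_width: 0.0853
```

```bash
python3 plan.py .6005 .121 .05 104.1 2
```

```text
t 2.45 pos [0.5995 0.123  0.1034] err [ 0.001  -0.002  -0.0534] turn deg [0.1  0.12 0.02] F [-0.1 -0.1 -0.1] M [-0.03  0.04  0.04] w 0.0853
0.107 -0.004 0.001 0.0003 0.0003 0.0001
0.107 -0.004 0.001 0.0003 0.0003 0.0001
```

send_rows(deltas="0.12 -0.008 0.002 0 0 0 0; 0.12 0 0 0 0 0 0; 0 0 0 0 0 0 0")

```text
time_s: 2.75
tool_pos: [0.6021, 0.1217, 0.0435]
eef_rot: [0.704, -0.088, 0.7, 0.088]
ft_force: [-1.0, 0.9, -0.9]
gripper_width: 0.0852
```

```bash
python3 plan.py .6005 .121 .006 104.1 3
python3 - <<'E'
from h import *
t=snap('top','top2.png');s=snap('side','side2.png')
a=np.hstack([cv2.resize(t['image'][170:305,215:315],(400,540)),cv2.resize(s['image'][150:260,215:345][:,:],(400,540))])[:,:,::-1]
cv2.imwrite('pics/f2.png',cv2.convertScaleAbs(a,alpha=1.5))
E
```

```text
t 2.75 pos [0.6021 0.1217 0.0435] err [-0.0016 -0.0007 -0.0375] turn deg [0.18 0.32 0.07] F [-1.   0.9 -0.9] M [0.02 0.03 0.02] w 0.0852
0.050 -0.000 -0.003 0.0003 0.0006 0.0001
0.050 -0.000 -0.002 0.0003 0.0006 0.0001
0.050 -0.000 -0.002 0.0003 0.0006 0.0001
```

View pics/f2.png

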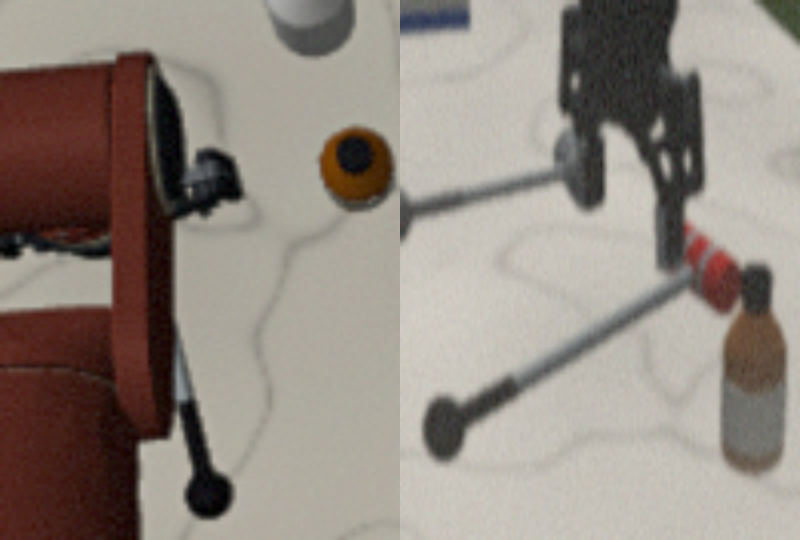

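The arm hides the hammer in the top view. In the side view the open fingers straddle the shaft just behind the red head, as planned. Descending.

send_rows(deltas="0.06 0 -0.006 0 0.001 0 0; 0.06 0 0 0 0 0 0; 0.025 0 0 0 0 0 0; 0 0 0 0 0 0 0")

```text
time_s: 3.25
tool_pos: [0.608, 0.1219, 0.0143]
eef_rot: [0.708, -0.089, 0.695, 0.087]
ft_force: [-0.9, -0.6, 0.5]
gripper_width: 0.0853
```

```bash
python3 plan.py .6005 .121 .006 104.1 1
```

```text
t 3.25 pos [0.608  0.1219 0.0143] err [-0.0075 -0.0009 -0.0083] turn deg [0.19 1.03 0.22] F [-0.9 -0.6  0.5] M [ 0.04 -0.01  0.03] w 0.0853
0.033 0.004 -0.030 0.0010 0.0057 0.0012
```

send_rows(deltas="0.02 0.004 -0.03 0.001 0.0057 0.0012 0; 0 0 0 0 0 0 0")

```text
time_s: 3.45
tool_pos: [0.6, 0.1209, 0.0089]
eef_rot: [0.701, -0.087, 0.702, 0.087]
ft_force: [0.2, -0.7, -0.7]
gripper_width: 0.0854
```

```bash
python3 plan.py .6005 .121 .006 104.1 1
```

```text
t 3.45 pos [0.6    0.1209 0.0089] err [ 0.0005  0.0001 -0.0029] turn deg [-0.01 -0.09 -0.01] F [ 0.2 -0.7 -0.7] M [ 0.04 -0.02  0.03] w 0.0854
0.012 -0.000 0.002 -0.0000 -0.0005 -0.0001
```

send_rows(deltas="0.018 0 0 0 0 0 0; 0 0 0 0 0 0 120; 0 0 0 0 0 0 180; 0 0 0 0 0 0 255; 0 0 0 0 0 0 255")

```text
time_s: 3.95
tool_pos: [0.6008, 0.121, 0.0051]
eef_rot: [0.702, -0.087, 0.702, 0.087]
ft_force: [0.2, 0.2, 0.1]
gripper_width: 0.0282
```

send_rows(deltas="0 0 0 0 0 0 255; 0 0 0 0 0 0 255; 0 0 0 0 0 0 255; 0 0 0 0 0 0 255; 0 0 0 0 0 0 255")

```text
time_s: 4.45
tool_pos: [0.6011, 0.121, 0.0055]
eef_rot: [0.702, -0.087, 0.701, 0.087]
ft_force: [0.3, 0.1, 0.3]
gripper_width: 0.0096
```

```bash
python3 plan.py .6005 .121 .045 104.1 4
```

```text
t 4.45 pos [0.6011 0.121  0.0055] err [-0.0006  0.      0.0395] turn deg [-0.01  0.07  0.02] F [0.3 0.1 0.3] M [-0.02  0.04 -0.05] w 0.0096
-0.040 0.000 -0.001 -0.0000 0.0001 0.0000
-0.040 0.000 -0.001 -0.0000 0.0001 0.0000
-0.040 0.000 -0.001 -0.0000 0.0001 0.0000
-0.040 0.000 -0.001 -0.0000 0.0001 0.0000
```

send_rows(deltas="0 0 0 0 0 0 255; 0 0 0 0 0 0 255")

```text
time_s: 4.65
tool_pos: [0.6011, 0.1209, 0.0055]
eef_rot: [0.702, -0.087, 0.701, 0.087]
ft_force: [0.7, 0.2, 0.0]
gripper_width: 0.0098
```

```bash
cat > look.py <<'E'
import sys
from h import *
n=sys.argv[1]
t=snap('top','top%s.png'%n);s=snap('side','side%s.png'%n)
x0,y0,x1,y1=map(int,sys.argv[2:6])
cv2.imwrite('pics/f%s.png'%n,cv2.convertScaleAbs(cv2.resize(s['image'][y0:y1,x0:x1],None,fx=5,fy=5,interpolation=cv2.INTER_CUBIC)[:,:,::-1],alpha=1.5))
E
python3 look.py 3 215 150 345 260
```

```text
(no output)
```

View pics/f3.png

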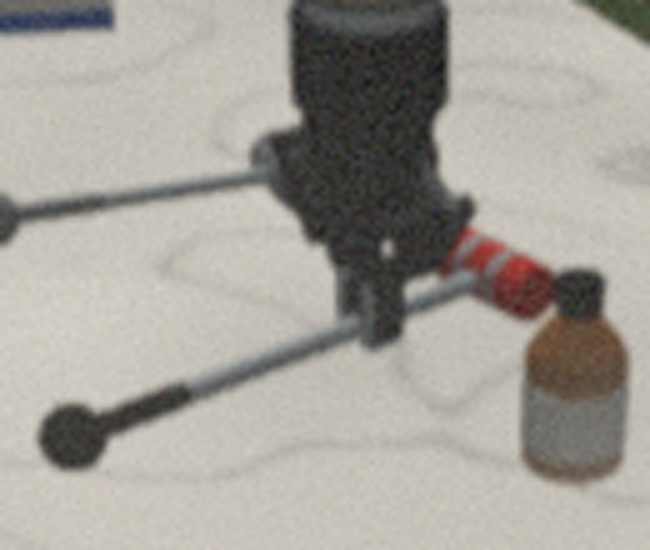

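The fingers hold the shaft between knob and head, at crop (375,310). Now the trial lift.

send_rows(deltas="-0.02 0 0 0 0 0 255; -0.035 0 0 0 0 0 255; -0.04 0 0 0 0 0 255; -0.04 0 0 0 0 0 255; -0.03 0 0 0 0 0 255")

```text
time_s: 5.25
tool_pos: [0.5994, 0.121, 0.0481]
eef_rot: [0.701, -0.087, 0.703, 0.087]
ft_force: [-0.1, -0.1, -1.8]
gripper_width: 0.0095
```

```bash
python3 plan.py .6005 .121 .045 104.1 1;python3 look.py 4 215 130 345 240
```

```text
t 5.25 pos [0.5994 0.121  0.0481] err [ 0.0011  0.     -0.0031] turn deg [-0.01 -0.15 -0.04] F [-0.1 -0.1 -1.8] M [ 0.02 -0.02  0.04] w 0.0095
0.012 -0.001 0.004 -0.0001 -0.0009 -0.0002
```

View pics/f4.png

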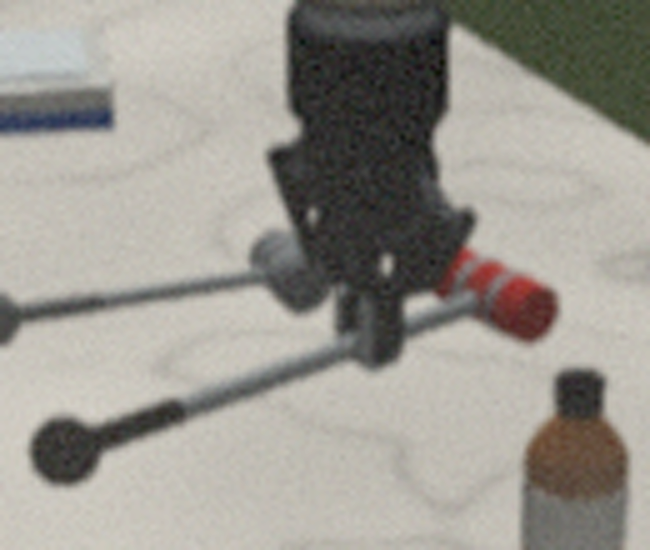

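The hammer is off the table and looks parallel to where it lay. I'll hold it for more than a second.

send_rows(deltas="0 0 0 0 0 0 255; 0 0 0 0 0 0 255; 0 0 0 0 0 0 255; 0 0 0 0 0 0 255; 0 0 0 0 0 0 255")

```text
time_s: 5.85
tool_pos: [0.5994, 0.1209, 0.0476]
eef_rot: [0.701, -0.087, 0.703, 0.087]
ft_force: [0.2, -0.0, -1.6]
gripper_width: 0.0096
```

send_rows(deltas="0 0 0 0 0 0 255; 0 0 0 0 0 0 255; 0 0 0 0 0 0 255; 0 0 0 0 0 0 255; 0 0 0 0 0 0 255")

```text
time_s: 6.35
tool_pos: [0.599, 0.1209, 0.047]
eef_rot: [0.7, -0.087, 0.703, 0.087]
ft_force: [0.1, 0.3, -1.4]
gripper_width: 0.0096
```

send_rows(deltas="0 0 0 0 0 0 255; 0 0 0 0 0 0 255; 0 0 0 0 0 0 255")

```text
time_s: 6.65
tool_pos: [0.599, 0.1209, 0.047]
eef_rot: [0.701, -0.087, 0.703, 0.087]
ft_force: [-0.5, -0.5, -2.8]
gripper_width: 0.0095
```

```bash
python3 plan.py .6005 .121 .045 104.1 1;python3 look.py 5 215 130 345 240
python3 - <<'E'
from h import *
# level: triangulation by plane z: head & knob heights along known ray (knob/head xy expected)
t=manip.get_image('top');s=manip.get_image('side')
# knob in both
def knob(d,box,th):
    x0,y0,x1,y1=box;g=cv2.GaussianBlur(d['image'],(3,3),0).max(2);k=(g<th).astype(np.uint8);w=np.zeros_like(k);w[y0:y1,x0:x1]=k[y0:y1,x0:x1]
    o=cv2.morphologyEx(w,cv2.MORPH_OPEN,cv2.getStructuringElement(2,(7,7)));c=max(cv2.findContours(o,0,1)[0],key=cv2.contourArea);return cv2.minEnclosingCircle(c)
kt=knob(t,(250,275,290,310),60);ks=knob(s,(215,205,242,230),65);print(kt,ks)
o1,r1=ray(t,*kt[0]);o2,r2=ray(s,*ks[0]);A=np.c_[r1,-r2];l=np.linalg.lstsq(A,o2-o1,rcond=None)[0];print('knob',o1+r1*l[0],o2+r2*l[1])
E
```

```text
t 6.65 pos [0.599  0.1209 0.047 ] err [ 0.0015  0.0001 -0.002 ] turn deg [-0.01 -0.2  -0.05] F [-0.5 -0.5 -2.8] M [-0.01 -0.05  0.05] w 0.0095
0.008 -0.001 0.006 -0.0001 -0.0011 -0.0003
((265.0, 293.5), 6.576573371887207) ((227.07142639160156, 220.2142791748047), 6.32868766784668)
knob [0.43051154 0.07794471 0.05773554] [0.42968575 0.07824333 0.05779004]
```

View pics/f5.png

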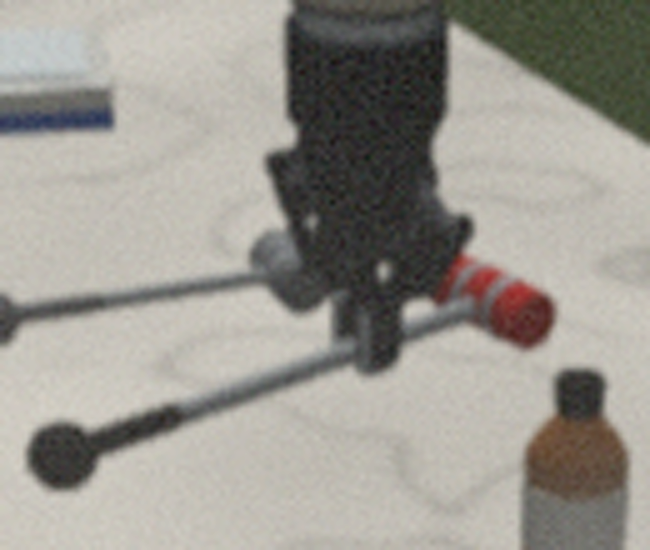

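Still level: the knob triangulates at z 0.0577, against 0.0575 expected from the lift. Raising it higher to clear the bottles.

send_rows(deltas="-0.08 0 0 0 0 0 255; -0.13 0 0.002 0 0 0 255; -0.13 0 0.002 0 0 0 255; -0.13 0 0.002 0 0 0 255; -0.1 0 0 0 0 0 255")

```text
time_s: 7.35
tool_pos: [0.5968, 0.1209, 0.187]
eef_rot: [0.696, -0.086, 0.708, 0.087]
ft_force: [0.7, 0.6, -2.4]
gripper_width: 0.0095
```

```bash
python3 plan.py .5805 -.260 .2 91.85 14
```

```text
t 7.35 pos [0.5968 0.1209 0.187 ] err [-0.0163 -0.3809  0.013 ] turn deg [12.23 -1.01 -0.07] F [ 0.7  0.6 -2.4] M [ 0.01 -0.04 -0.01] w 0.0095
-0.003 -0.104 -0.031 0.0049 -0.0004 -0.0000
-0.004 -0.105 -0.029 0.0049 -0.0004 -0.0000
-0.004 -0.105 -0.028 0.0049 -0.0004 -0.0000
-0.004 -0.106 -0.026 0.0049 -0.0004 -0.0000
-0.004 -0.106 -0.025 0.0049 -0.0004 -0.0000
-0.004 -0.106 -0.023 0.0049 -0.0004 -0.0000
-0.004 -0.107 -0.021 0.0049 -0.0004 -0.0000
-0.004 -0.107 -0.020 0.0049 -0.0004 -0.0000
-0.004 -0.107 -0.018 0.0049 -0.0004 -0.0000
-0.004 -0.108 -0.016 0.0049 -0.0004 -0.0000
-0.004 -0.108 -0.015 0.0049 -0.0004 -0.0000
-0.004 -0.108 -0.013 0.0049 -0.0004 -0.0000
-0.004 -0.108 -0.011 0.0049 -0.0004 -0.0000
-0.004 -0.108 -0.010 0.0049 -0.0004 -0.0000
```

send_rows(deltas="-0.02 -0.04 -0.02 0.003 -0.003 0 255; -0.02 -0.08 -0.028 0.005 -0.002 0 255; -0.01 -0.105 -0.028 0.005 0 0 255; -0.004 -0.106 -0.026 0.005 0 0 255; -0.004 -0.106 -0.025 0.005 0 0 255")

```text
time_s: 7.85
tool_pos: [0.5891, 0.0045, 0.2033]
eef_rot: [0.706, -0.061, 0.703, 0.063]
ft_force: [0.2, 0.7, -1.8]
gripper_width: 0.0098
```

send_rows(deltas="-0.004 -0.106 -0.023 0.005 0 0 255; -0.004 -0.107 -0.02 0.005 0 0 255; -0.004 -0.107 -0.018 0.005 0 0 255; -0.004 -0.108 -0.016 0.005 0 0 255; -0.004 -0.108 -0.015 0.005 0 0 255")

```text
time_s: 8.35
tool_pos: [0.5787, -0.1395, 0.1994]
eef_rot: [0.705, -0.03, 0.708, 0.033]
ft_force: [0.3, 1.0, -1.4]
gripper_width: 0.0101
```

```bash
python3 plan.py .5805 -.260 .18 91.85 5
```

```text
t 8.35 pos [ 0.5787 -0.1395  0.1994] err [ 0.0018 -0.1205 -0.0194] turn deg [ 3.27 -0.24 -0.24] F [ 0.3  1.  -1.4] M [ 0.01  0.05 -0.01] w 0.0101
0.015 -0.096 -0.007 0.0036 -0.0003 -0.0003
0.015 -0.096 -0.006 0.0036 -0.0003 -0.0003
0.015 -0.096 -0.005 0.0036 -0.0003 -0.0003
0.015 -0.096 -0.004 0.0036 -0.0003 -0.0003
0.015 -0.096 -0.003 0.0036 -0.0003 -0.0003
```

send_rows(deltas="0.015 -0.096 -0.004 0.0036 0 0 255; 0.015 -0.096 -0.004 0.0036 0 0 255; 0.015 -0.09 -0.004 0.0036 0 0 255; 0.015 -0.06 0 0.003 0 0 255; 0 -0.03 0 0.002 0 0 255")

```text
time_s: 8.85
tool_pos: [0.5756, -0.2404, 0.1754]
eef_rot: [0.702, -0.008, 0.712, 0.013]
ft_force: [0.1, 0.2, -1.3]
gripper_width: 0.0096
```

send_rows(deltas="0 0 0 0 0 0 255; 0 0 0 0 0 0 255")

```text
time_s: 9.05
tool_pos: [0.5748, -0.2406, 0.174]
eef_rot: [0.702, -0.007, 0.712, 0.013]
ft_force: [-0.9, -0.3, -0.7]
gripper_width: 0.0098
```

```bash
python3 plan.py .5805 -.260 .12 91.85 3
```

```text
t 9.05 pos [ 0.5748 -0.2406  0.174 ] err [ 0.0057 -0.0194 -0.054 ] turn deg [-0.21 -0.82 -0.49] F [-0.9 -0.3 -0.7] M [ 0.   -0.06 -0.  ] w 0.0098
0.072 -0.027 0.008 -0.0004 -0.0015 -0.0009
0.072 -0.027 0.007 -0.0004 -0.0015 -0.0009
0.072 -0.026 0.007 -0.0004 -0.0015 -0.0009
```

send_rows(deltas="0.07 -0.04 0.015 0 -0.0045 -0.0027 255; 0.07 -0.04 0.008 0 0 0 255; 0.06 0 0 0 0 0 255; 0 0 0 0 0 0 255")

```text
time_s: 9.45
tool_pos: [0.5823, -0.258, 0.1227]
eef_rot: [0.708, -0.011, 0.706, 0.012]
ft_force: [-0.2, 0.1, -1.9]
gripper_width: 0.0099
```

```bash
python3 plan.py .5805 -.260 .08 91.85 2;python3 look.py 6 280 200 440 320
```

```text
t 9.45 pos [ 0.5823 -0.258   0.1227] err [-0.0018 -0.002  -0.0427] turn deg [ 0.02  0.1  -0.02] F [-0.2  0.1 -1.9] M [ 0.02  0.03 -0.  ] w 0.0099
0.085 -0.004 -0.004 0.0001 0.0003 -0.0001
0.085 -0.004 -0.004 0.0001 0.0003 -0.0001
```

View pics/f6.png

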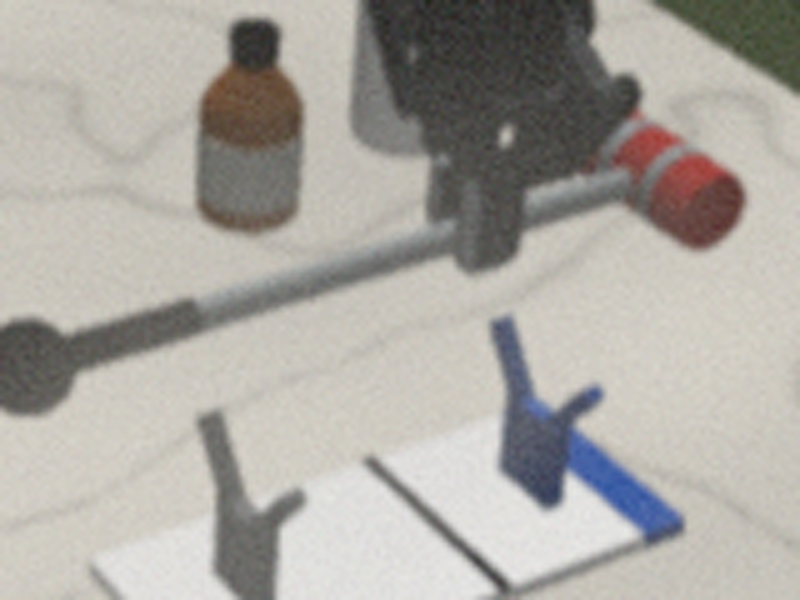

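View pics/top6.png

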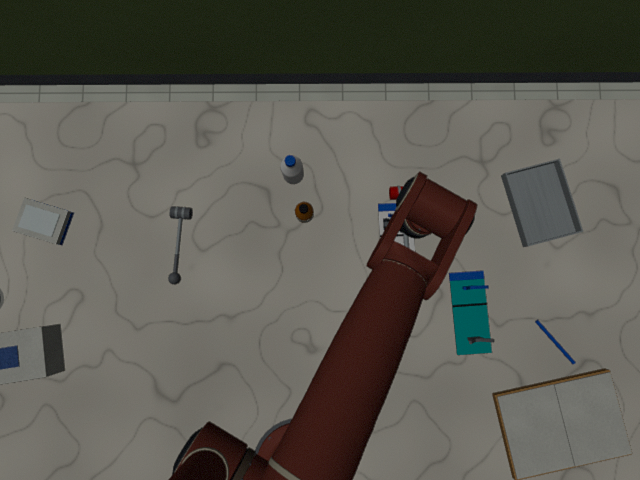

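The hammer is held level above the white rest, with the red head past the blue fork and the bottles undisturbed. Checking the knob position with the side ray.

```bash
python3 - <<'E'
from h import *
s=manip.get_image('side')
for z in(.128,.133,.138):print(onz(s,280+27/5-.4,200+367/5-.4,z))
a=np.radians(1.85);u=np.array([np.cos(a),np.sin(a)])
print('exp knob',np.array([.5823,-.258])-.175*u)
print('head',onz(s,280+672/5-.4,200+188/5-.4,.133),'exp',np.array([.5823,-.258])+.085*u)
E
python3 plan.py .5805 -.260 .07 91.85 2
```

```text
[ 0.41055007 -0.25846396  0.128     ]
[ 0.40740376 -0.26504438  0.133     ]
[ 0.40425745 -0.2716248   0.138     ]
exp knob [ 0.40739122 -0.26364952]
head [ 0.66732666 -0.26633044  0.133     ] exp [ 0.6672557  -0.25525595]
t 9.6 pos [ 0.5841 -0.2592  0.1264] err [-0.0036 -0.0008 -0.0564] turn deg [0.02 0.39 0.18] F [ 0.6 -0.6 -1.6] M [ 0.05 -0.01  0.01] w 0.0094
0.113 -0.001 -0.008 0.0001 0.0011 0.0005
0.113 -0.001 -0.008 0.0001 0.0011 0.0005
```

send_rows(deltas="0.09 -0.003 -0.014 0 0.002 0.001 255; 0.09 0 0 0 0 0 255; 0.06 0 0 0 0 0 255; 0 0 0 0 0 0 255")

```text
time_s: 10.0
tool_pos: [0.5846, -0.2612, 0.0708]
eef_rot: [0.71, -0.014, 0.704, 0.01]
ft_force: [-1.0, -0.3, -1.6]
gripper_width: 0.0098
```

```bash
python3 plan.py .5805 -.260 .041 91.85 2
```

```text
t 10.0 pos [ 0.5846 -0.2612  0.0708] err [-0.0041  0.0012 -0.0298] turn deg [0.1  0.52 0.29] F [-1.  -0.3 -1.6] M [ 0.03  0.04 -0.07] w 0.0098
0.059 0.003 -0.009 0.0003 0.0014 0.0008
0.060 0.003 -0.008 0.0003 0.0014 0.0008
```

send_rows(deltas="0.04 0.005 -0.018 0 0.003 0.0015 255; 0.02 0 0 0 0 0 255; 0 0 0 0 0 0 255")

```text
time_s: 10.3
tool_pos: [0.5814, -0.2608, 0.0574]
eef_rot: [0.708, -0.013, 0.706, 0.011]
ft_force: [-0.6, 0.5, -1.7]
gripper_width: 0.0096
```

```bash
python3 plan.py .5805 -.260 .041 91.85 1;python3 look.py 7 280 215 440 335
```

```text
t 10.3 pos [ 0.5814 -0.2608  0.0574] err [-0.0009  0.0008 -0.0164] turn deg [0.12 0.12 0.12] F [-0.6  0.5 -1.7] M [0.04 0.06 0.01] w 0.0096
0.066 0.003 -0.004 0.0007 0.0007 0.0007
```

View pics/f7.png

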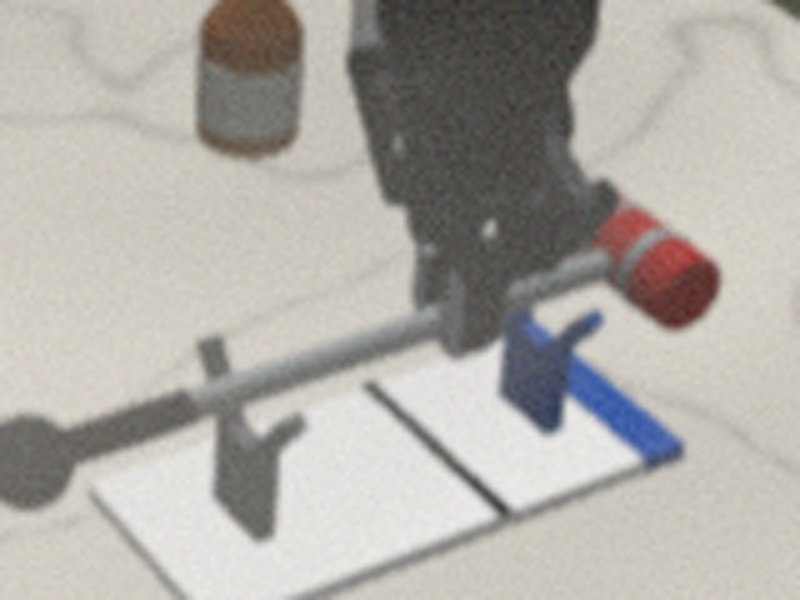

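The shaft is entering both V mouths, with the far prongs visible behind it and the head beyond the blue fork. Lowering slowly.

send_rows(deltas="0.03 0.003 -0.006 0.0005 0.0007 0.0005 255; 0.02 0 0 0 0 0 255; 0.01 0 0 0 0 0 255; 0 0 0 0 0 0 255")

```text
time_s: 10.8
tool_pos: [0.5808, -0.2606, 0.043]
eef_rot: [0.708, -0.012, 0.706, 0.011]
ft_force: [0.9, 0.4, -1.4]
gripper_width: 0.0098
```

```bash
python3 plan.py .5805 -.260 .041 91.85 1
```

```text
t 10.8 pos [ 0.5808 -0.2606  0.043 ] err [-0.0003  0.0006 -0.002 ] turn deg [0.02 0.12 0.11] F [ 0.9  0.4 -1.4] M [-0.   -0.05 -0.03] w 0.0098
0.008 0.003 -0.001 0.0001 0.0007 0.0006
```

send_rows(deltas="0.006 0.002 0 0 0 0 255; 0.004 0 0 0 0 0 255; 0 0 0 0 0 0 255")

```text
time_s: 11.1
tool_pos: [0.5809, -0.2601, 0.0406]
eef_rot: [0.708, -0.012, 0.706, 0.011]
ft_force: [-0.4, 0.9, -1.6]
gripper_width: 0.0096
```

```bash
python3 plan.py .5805 -.260 .04 91.85 1;python3 look.py 8 280 225 440 345
```

```text
t 11.1 pos [ 0.5809 -0.2601  0.0406] err [-0.0004  0.0001 -0.0006] turn deg [0.02 0.13 0.12] F [-0.4  0.9 -1.6] M [ 0.02 -0.07  0.  ] w 0.0096
0.002 0.001 -0.002 0.0001 0.0007 0.0007
```

View pics/f8.png

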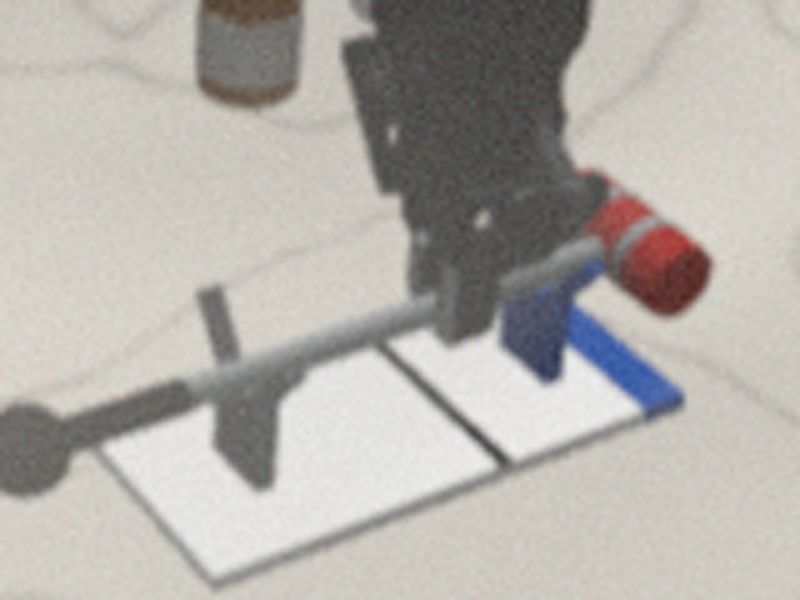

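send_rows(deltas="0.004 0 0 0 0 0 255; 0.004 0 0 0 0 0 255; 0 0 0 0 0 0 255")

```text
time_s: 11.5
tool_pos: [0.5813, -0.2604, 0.0406]
eef_rot: [0.708, -0.012, 0.706, 0.011]
ft_force: [-0.6, 0.1, -2.1]
gripper_width: 0.0097
```

send_rows(deltas="0.004 0 0 0 0 0 255; 0 0 0 0 0 0 255")

```text
time_s: 11.7
tool_pos: [0.5817, -0.2606, 0.0405]
eef_rot: [0.708, -0.012, 0.706, 0.011]
ft_force: [-0.3, 0.3, 0.2]
gripper_width: 0.0098
```

send_rows(deltas="0.008 0 -0.003 0 0 0 255; 0 0 0 0 0 0 255")

```text
time_s: 11.9
tool_pos: [0.5822, -0.2608, 0.0406]
eef_rot: [0.709, -0.013, 0.705, 0.01]
ft_force: [-0.4, 0.0, -1.5]
gripper_width: 0.0097
```

```bash
python3 plan.py .5805 -.260 .04 91.85 1
```

```text
t 11.9 pos [ 0.5822 -0.2608  0.0406] err [-0.0017  0.0008 -0.0006] turn deg [0.02 0.32 0.19] F [-0.4  0.  -1.5] M [-0.01  0.08  0.01] w 0.0097
0.002 0.003 -0.007 0.0001 0.0018 0.0010
```

send_rows(deltas="0.002 0.003 -0.007 0 0.0018 0.001 255; 0 0 0 0 0 0 255")

```text
time_s: 12.1
tool_pos: [0.5812, -0.2606, 0.0404]
eef_rot: [0.708, -0.012, 0.706, 0.011]
ft_force: [-2.3, 1.9, 2.7]
gripper_width: 0.0097
```

```bash
python3 plan.py .5805 -.260 .04 91.85 1
```

```text
t 12.1 pos [ 0.5812 -0.2606  0.0404] err [-0.0007  0.0006 -0.0004] turn deg [0.02 0.11 0.07] F [-2.3  1.9  2.7] M [ 0.14  0.29 -0.02] w 0.0097
0.002 0.002 -0.003 0.0001 0.0006 0.0004
```

The upward force and moments show the shaft is bearing on the forks. Releasing.

send_rows(deltas="0 0 0 0 0 0 225; 0 0 0 0 0 0 200; 0 0 0 0 0 0 180; 0 0 0 0 0 0 140; 0 0 0 0 0 0 120")

```text
time_s: 12.6
tool_pos: [0.5806, -0.2604, 0.0389]
eef_rot: [0.707, -0.012, 0.707, 0.011]
ft_force: [-0.0, -0.4, 0.1]
gripper_width: 0.0452
```

```bash
python3 plan.py .5805 -.260 .04 91.85 1;python3 look.py 9 280 225 440 345
```

```text
t 12.6 pos [ 0.5806 -0.2604  0.0389] err [-0.0001  0.0004  0.0011] turn deg [0.01 0.04 0.04] F [-0.  -0.4  0.1] M [ 0.02  0.01 -0.04] w 0.0452
-0.004 0.002 -0.000 0.0001 0.0002 0.0002
```

View pics/f9.png

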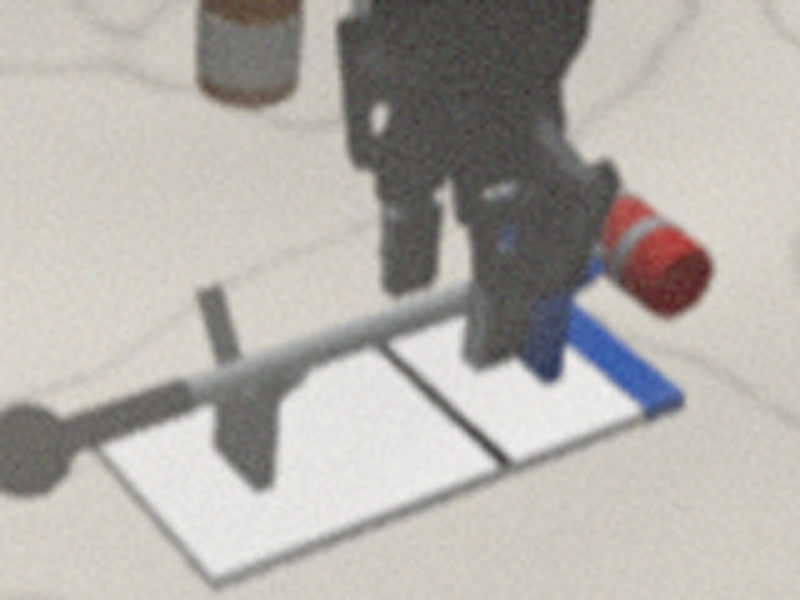

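The fingers are open and the hammer rests in both forks. Withdrawing straight up.

send_rows(deltas="-0.03 0 0 0 0 0 100; -0.06 0 0 0 0 0 80; -0.1 0 0 0 0 0 80; -0.12 0 0 0 0 0 80; -0.14 0 0 0 0 0 80")

```text
time_s: 13.2
tool_pos: [0.5772, -0.2585, 0.1518]
eef_rot: [0.704, -0.01, 0.71, 0.013]
ft_force: [-1.3, -0.5, -0.4]
gripper_width: 0.0585
```

```bash
python3 plan.py .4 .1 .3 91.85 12; python3 plan.py .45 -.02 .3 91.85 8
```

```text
t 13.2 pos [ 0.5772 -0.2585  0.1518] err [-0.1772  0.3585  0.1482] turn deg [ 0.01 -0.5  -0.31] F [-1.3 -0.5 -0.4] M [-0.01 -0.01 -0.03] w 0.0585
-0.048 0.122 -0.056 0.0000 -0.0002 -0.0001
-0.048 0.122 -0.056 0.0000 -0.0002 -0.0001
-0.048 0.122 -0.056 0.0000 -0.0002 -0.0001
-0.049 0.122 -0.055 0.0000 -0.0002 -0.0001
-0.049 0.122 -0.055 0.0000 -0.0002 -0.0001
-0.049 0.121 -0.055 0.0000 -0.0002 -0.0001
-0.049 0.121 -0.055 0.0000 -0.0002 -0.0001
-0.049 0.121 -0.055 0.0000 -0.0002 -0.0001
-0.049 0.121 -0.055 0.0000 -0.0002 -0.0001
-0.049 0.121 -0.055 0.0000 -0.0002 -0.0001
-0.049 0.121 -0.055 0.0000 -0.0002 -0.0001
-0.049 0.121 -0.055 0.0000 -0.0002 -0.0001
t 13.2 pos [ 0.5772 -0.2585  0.1518] err [-0.1272  0.2385  0.1482] turn deg [ 0.01 -0.5  -0.31] F [-1.3 -0.5 -0.4] M [-0.01 -0.01 -0.03] w 0.0585
-0.073 0.122 -0.060 0.0000 -0.0003 -0.0002
-0.073 0.122 -0.060 0.0000 -0.0003 -0.0002
-0.073 0.122 -0.060 0.0000 -0.0003 -0.0002
-0.073 0.121 -0.060 0.0000 -0.0003 -0.0002
-0.073 0.121 -0.060 0.0000 -0.0003 -0.0002
-0.074 0.121 -0.060 0.0000 -0.0003 -0.0002
-0.074 0.121 -0.060 0.0000 -0.0003 -0.0002
-0.074 0.121 -0.060 0.0000 -0.0003 -0.0002
```

send_rows(deltas="-0.14 0 0 0 0 0 80; -0.12 0.06 -0.03 0 0 0 80; -0.073 0.12 -0.06 0 0 0 80; -0.073 0.12 -0.06 0 0 0 80; -0.06 0.12 -0.06 0 0 0 80")

```text
time_s: 13.7
tool_pos: [0.5234, -0.1568, 0.2869]
eef_rot: [0.71, -0.011, 0.705, 0.008]
ft_force: [0.3, -0.2, 0.3]
gripper_width: 0.0586
```

send_rows(deltas="-0.03 0.12 -0.06 0 0 0 80; 0 0.12 -0.06 0 0 0 80; 0 0.12 -0.06 0 0 0 80; 0 0.12 -0.03 0 0 0 80; 0 0.12 0 0 0 0 80")

```text
time_s: 14.2
tool_pos: [0.464, -0.0034, 0.307]
eef_rot: [0.717, -0.013, 0.697, 0.006]
ft_force: [0.3, -0.2, 0.1]
gripper_width: 0.0589
```

send_rows(deltas="0 0.12 0 0 0 0 80; 0 0.06 0 0 0 0 80; 0 0 0 0 0 0 80; 0 0 0 0 0 0 80; 0 0 0 0 0 0 80")

```text
time_s: 14.7
tool_pos: [0.4615, 0.0456, 0.314]
eef_rot: [0.72, -0.015, 0.693, 0.007]
ft_force: [-0.0, -0.1, 0.3]
gripper_width: 0.0583
```

```bash
python3 look.py 10 260 210 420 330
python3 - <<'E'
import cv2
a=cv2.imread('pics/top10.png')[180:300,360:440];cv2.imwrite('pics/g.png',cv2.convertScaleAbs(cv2.resize(a,None,fx=5,fy=5,interpolation=2),alpha=1.5))
E
```

```text
(no output)
```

View pics/f10.png

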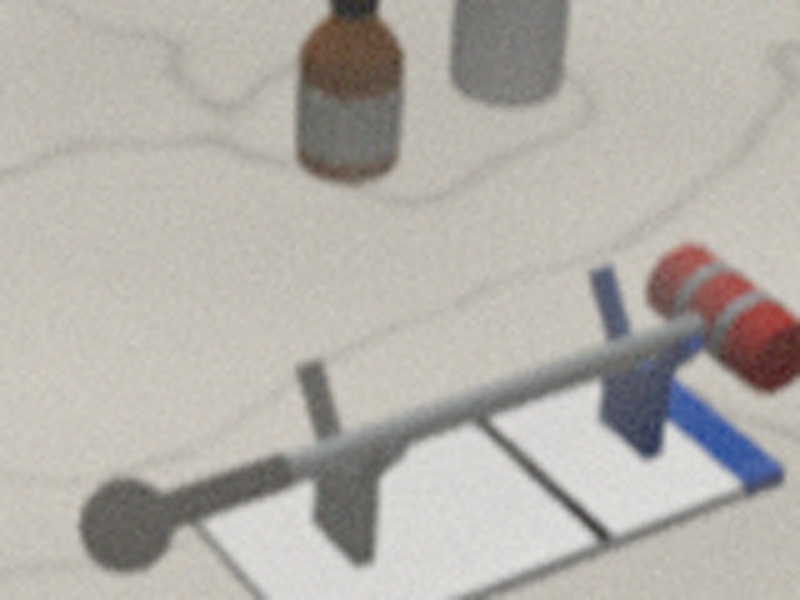

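View pics/g.png

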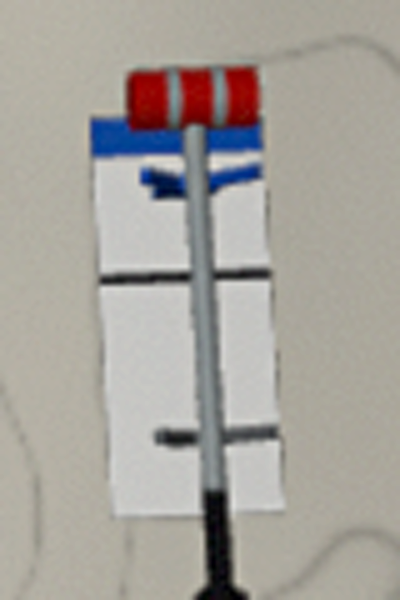

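View pics/side10.png

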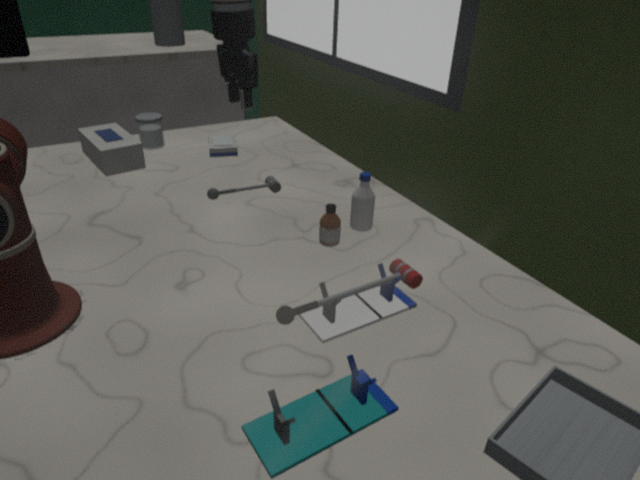

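View pics/top10.png

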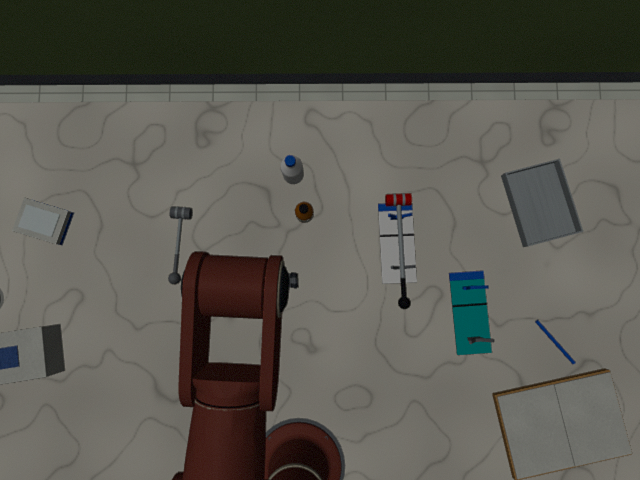

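Seated in both forks, with the red head past the blue one and the bystanders at their original pixels. One numeric check before handing in.

Run:
```python
from h import *
t=manip.get_image('top');s=manip.get_image('side')
H=onz(t,360+193/5-.4,180+99/5-.4,.051);K=onz(t,404,302.5,.051)
H2=onz(s,260+728/5-.4,210+318/5-.4,.051);K2=onz(s,260+127/5-.4,210+525/5-.4,.051)
for h,k in((H,K),(H2,K2)):
    v=h-k;print(h,k,np.linalg.norm(v),np.degrees(np.arctan2(v[1],v[0])),'bal',(h+k)/2+.045*v/np.linalg.norm(v))
print(np.abs(manip.observe()['qd']).max())
```

```text
[ 0.66558012 -0.25848301  0.051     ] [ 0.40558158 -0.26663807  0.051     ] 0.26012640538423754 1.7965397976904032 bal [ 0.58055873 -0.26114977  0.051     ]
[ 0.66418017 -0.26047643  0.051     ] [ 0.4054613 -0.2680923  0.051    ] 0.2588309405004237 1.6861193179050102 bal [ 0.57980125 -0.26296028  0.051     ]
0.005027432443821394
```

```bash
python3 -c "
from cell import manip
print(manip.sign_off())"
```

```text
the job is handed in; nothing more can be done
None
```

The long hammer now lies in both forks of the white rest, with the red head beyond the blue fork. I handed the job in at about 15 s of the 48 s allowed.

- **Grip and trial lift:** I gripped the shaft at its balance point, raised it about 4 cm and held it there for 1.4 s. The knob measured 57.7 mm high against 57.5 mm expected, so it hung level.
- **Carry and placing:** I carried it over the bottles and lowered it until the wrist force showed the shaft bearing on the forks. Then I let go and moved the arm clear.
- **Final position:** In the two camera views, the balance point is at x = 0.580–0.581 m and y = –0.261 to –0.263 m. The seat mark is at about (0.580, –0.260), so it is about 1 mm off lengthwise and 1–3 mm off sideways. The shaft's heading measures 1.7–1.8°, against about 1.85° for the rest.
- **Other objects:** The short grey hammer, both bottles and the turquoise look-alike appear in the same place as before.

Two readings disagreed with what I expected:
- **Gripper opening:** it read about 9.7 mm on the 12 mm shaft, but the grip held without visible slip.
- **Head reading while held:** one side-view reading was about 11 mm off sideways. The gripper was partly hiding the head, so I did not use it.

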